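# Line up the microscope objectives by length

## Task

Stand the four loose microscope objectives on the four ring marks of the black strip, one in the middle of each ring, in order of length: the longest next to the upright metal pin, then ever shorter, with the shortest farthest from the pin. Set each down upright on its cap, nose up, without dropping it, and leave the glass dish where it is.

Things in the scene. Friction and masses are not known exactly. Their poses are not given: they have to be found in the camera images.
- obj_70_mid (a point): The longest of the four loose microscope objectives: chromed steel cylinder standing on its flat black screw cap, nose up, 70 mm tall in all. The barrel is a plain cylinder 29 mm across (cap 29 mm, metal 27 mm) from the foot up to 46 mm, above it a nose tapering to 10 mm. About 130 g (may vary by a third). The point is its centre, half-way up (35 mm above its foot); z is its own axis, up. Starts upright on the table.
- obj_58_mid (a point): The second longest of the four loose microscope objectives: chromed steel cylinder standing on its flat black screw cap, nose up, 58 mm tall in all. The barrel is a plain cylinder 29 mm across (cap 29 mm, metal 27 mm) from the foot up to 40 mm, above it a nose tapering to 13 mm. About 110 g (may vary by a third). The point is its centre, half-way up (29 mm above its foot); z is its own axis, up. Starts upright on the table.
- obj_47_mid (a point): The second shortest of the four loose microscope objectives: chromed steel cylinder standing on its flat black screw cap, nose up, 47 mm tall in all. The barrel is a plain cylinder 28 mm across (cap 28 mm, metal 26 mm) from the foot up to 34 mm, above it a nose tapering to 16 mm. About 90 g (may vary by a third). The point is its centre, half-way up (23.5 mm above its foot); z is its own axis, up. Starts upright on the table.
- obj_36_mid (a point): The shortest of the four loose microscope objectives: chromed steel cylinder standing on its flat black screw cap, nose up, 36 mm tall in all. The barrel is a plain cylinder 28 mm across (cap 28 mm, metal 26 mm) from the foot up to 30 mm, above it a blunt wide nose 23 mm across. About 70 g (may vary by a third). The point is its centre, half-way up (18 mm above its foot); z is its own axis, up. Starts upright on the table.
- mark_a: One of the four alike white ring marks (40 mm across, flat) in a straight row, 60 mm apart, on a fixed flat black strip 76 mm wide, 350 mm long and 6 mm thick that lies on the table. Origin: ring centre on the strip's top face; y runs along the row, x across it, z up. The strip lies somewhere else, and turned up to 0.3 rad, at every start.
- mark_b: One of the four alike white ring marks (40 mm across, flat) in a straight row, 60 mm apart, on a fixed flat black strip 76 mm wide, 350 mm long and 6 mm thick that lies on the table. Origin: ring centre on the strip's top face; y runs along the row, x across it, z up. The strip lies somewhere else, and turned up to 0.3 rad, at every start.
- mark_c: One of the four alike white ring marks (40 mm across, flat) in a straight row, 60 mm apart, on a fixed flat black strip 76 mm wide, 350 mm long and 6 mm thick that lies on the table. Origin: ring centre on the strip's top face; y runs along the row, x across it, z up. The strip lies somewhere else, and turned up to 0.3 rad, at every start.
- mark_d: One of the four alike white ring marks (40 mm across, flat) in a straight row, 60 mm apart, on a fixed flat black strip 76 mm wide, 350 mm long and 6 mm thick that lies on the table. Origin: ring centre on the strip's top face; y runs along the row, x across it, z up. The strip lies somewhere else, and turned up to 0.3 rad, at every start.
- pin: Upright metal pin, 14 mm thick (20 mm at its foot), 35 mm tall, fixed on the strip on the line of the marks, 60 mm beyond the last mark at one end of the row; which end differs from start to start (the other end has only a flat screw head). Origin: centre of its foot on the strip's top face; z up.
- dish: Shallow open round glass dish, 80 mm across, 16 mm high, 80 g, standing loose on the table among the objectives. Bystander. Origin: centre of its underside.
Things that resemble listed ones, but are neither listed nor needed, are in the scene too. Leave any green look-alike of the part that bears obj_70_mid alone.

How it is judged (in metres and radians):
At the end, for the whole second after the job is handed in: Each objective stands upright (within 0.1 rad) on the strip, its centre within 12 mm of a ring mark's centre: the 70 mm one on the mark nearest the pin, then 58 mm, 47 mm, and 36 mm on the farthest; all released and at rest ((horizontal distance between obj_70_mid and mark_a below 0.012 m or horizontal distance between obj_70_mid and mark_b below 0.012 m or horizontal distance between obj_70_mid and mark_c below 0.012 m or horizontal distance between obj_70_mid and mark_d below 0.012 m) and horizontal distance between obj_70_mid and pin between 0.03 and 0.09 m and angle between each of obj_70_mid, obj_58_mid, obj_47_mid, obj_36_mid's own z axis and vertical below 0.1 rad and height (world z) of obj_70_mid below 0.045 m and linear speed of each of obj_70, obj_58, obj_47, obj_36 below 0.02 m/s and angular speed of each of obj_70, obj_58, obj_47, obj_36 below 0.3 rad/s and contact force between each of obj_70, obj_58, obj_47, obj_36 and the fingers below 0.1 N and (horizontal distance between obj_58_mid and mark_a below 0.012 m or horizontal distance between obj_58_mid and mark_b below 0.012 m or horizontal distance between obj_58_mid and mark_c below 0.012 m or horizontal distance between obj_58_mid and mark_d below 0.012 m) and horizontal distance between obj_58_mid and pin between 0.09 and 0.15 m and height (world z) of obj_58_mid below 0.039 m and (horizontal distance between obj_47_mid and mark_a below 0.012 m or horizontal distance between obj_47_mid and mark_b below 0.012 m or horizontal distance between obj_47_mid and mark_c below 0.012 m or horizontal distance between obj_47_mid and mark_d below 0.012 m) and horizontal distance between obj_47_mid and pin between 0.15 and 0.21 m and height (world z) of obj_47_mid below 0.0335 m and (horizontal distance between obj_36_mid and mark_a below 0.012 m or horizontal distance between obj_36_mid and mark_b below 0.012 m or horizontal distance between obj_36_mid and mark_c below 0.012 m or horizontal distance between obj_36_mid and mark_d below 0.012 m) and horizontal distance between obj_36_mid and pin between 0.21 and 0.27 m and height (world z) of obj_36_mid below 0.028 m); the robot touches nothing.
It fails at once if an objective is dropped or thrown (loose and moving faster than 0.7 m/s, a fall of about 25 mm) ((linear speed of obj_70 above 0.7 m/s and contact force between obj_70 and the fingers below 0.05 N) or (linear speed of obj_58 above 0.7 m/s and contact force between obj_58 and the fingers below 0.05 N) or (linear speed of obj_47 above 0.7 m/s and contact force between obj_47 and the fingers below 0.05 N) or (linear speed of obj_36 above 0.7 m/s and contact force between obj_36 and the fingers below 0.05 N)).
It fails at once if the glass dish is shifted by more than 20 mm (distance of dish from where it was at the start of the episode above 0.02 m).
It also fails if it takes over 106 s, if anything falls off the work surface, if the arm or the gripper's body presses on something with over 40 N, if the wrist force passes 120 N, or if a joint passes its speed limit or range.

## Robot

A 6-joint arm with a two-finger parallel gripper is mounted at the origin on the work surface. World frame = base frame: x ahead of the robot, y to its left, z up, the work surface at z = 0. Lengths are in m, angles in degrees, forces in N, time in s.
With the tool pointing down it reaches from about 0.25 to 0.8 m from the base axis. Payload 8.5 kg.
Tool frame: the origin (TCP) lies where the fingers leave the gripper's body, on its centre line; the fingertips stand 73 mm ahead of it and the grasp point (between the pads) lies 54 mm ahead of it (tips_ahead is the distance from the TCP to the fingertips, in m); z points along the fingers, y is the line along which they close (so a half turn about z gives the same grasp; the last joint's range is limited). The gripper opens to 85 mm and grips with 20 to 120 N. Pads are 22 mm wide; open, the fingers measure 114 mm over their backs; the gripper's body (76 mm by 85 mm) begins 54 mm behind the grasp point. The pads swing forward as they close: fully open they stand 13 mm farther back than shut.
Start: joints at [-67.494, 13.648, -0.773, 75.585, 0, 90], TCP at [0.201, -0.485, 0.304] pointing down, gripper open.
Joint ranges: [-152.45, 152.45], [-59.26, 108.67], [-65.41, 83.53], [-104.44, 129.93], [-82.83, 76.93], [-180, 180]. Speed limits (degrees/s): [127.2, 127.2, 159.86, 180, 180, 180].

## Interface

Orientations are given as [roll, pitch, yaw] about the fixed x, y, z axes, in that order (R = Rz(yaw) Ry(pitch) Rx(roll)).
In Python, from cell import read_state, grab_frame, get_calibration, finish_job, tips_ahead gives the robot as it stands.
- The arm moves only by the tool step_arm, never from a script. Its argument "increments" is a list of rows, each a list of 7 numbers: the shift along the tool's x, y, z in mm, then the turn, a rotation vector about the tool's x, y, z in degrees, then the gripper's target within -1 to 1 (shut at 1, half-way at 0, fully open at -1). In form: [[tx, ty, tz, rx, ry, rz, jaw], ...]. A call has 1 to 8 rows; each row shifts and turns the commanded pose from where the row before left it, along the tool's axes as they then stand; what a row does not reach is not made up. A row lasts 1/12 s, in which the tool goes at most 41.7 mm and 7.16 degrees, less where a joint would pass 70% of its speed; a pose out of reach is approached as far as the arm can. A call with a gripper value outside its range is refused whole. The fingers move at their own pace and stop on an object; "squeeze" is the grip in N (left out, the last holds). Time passes only in rows, so rows that do not move let the fingers close. It gives the time, the measured TCP pose, the force, the opening and the grip force at its end, in the units of the state.
- read_state(): the state, without advancing time (a new reading comes with each control period).
- grab_frame(name): name is "scene" or "top" or "wrist"; returns the picture (384x512x3 uint8, red, green, blue); there is no depth.
- get_calibration(name): a dict with "fx", "fy", "cx", "cy" (pixels), "k1" (the pictures are not rectified: a ray, as slopes to the right and down, at radius r is drawn at 1 + k1 r^2 times it, then the intrinsics apply), "rvec" (rotation vector, rad) and "tvec" (3), from world to camera coordinates, as OpenCV has them; the wrist camera has in their place "T_tool_cam" (4x4, takes a point from camera to tool coordinates, whose origin is the TCP and whose axes are the flange's). Camera axes: x right, y down, z forward; pixel columns grow to the right and rows downward; lengths in m; the calibration is good to about 2 mm. A picture is of the moment at which its call begins: read the wrist's pose just before it. get_calibration takes no time and is no camera call.
- finish_job(): hands the job in; it is judged then, once.
The state is a dict: "clock": time; "q": joint angles; "dq": joint speeds; "effort": joint torques, N m; "position": TCP position; "tool_rot": TCP orientation; "wrist_force": force on the tool from outside, world axes, zero at the start; "moment": the same for the moment, N m; "width": opening from 0.0 (shut) to 1.0 (fully open); "grasp_force": force on a finger pad.
Only numpy, scipy, OpenCV 4.12 (cv2) and the standard library are available. Lean on these libraries where they do the work, as an engineer would, in place of code of your own. Each camera call takes 0.05 s, during which the arm holds its last target. There are 200 camera calls.

## Working session

There is one attempt and no reset: what is moved stays moved. The work goes in short steps, Python scripts to look and compute and a tool call to move; the robot and the scene stay as the last step left them, time stands still between calls to the robot, and variables do not carry over. Pictures are saved under pics/ and viewed, at most 14 in all, crops included, and the job is handed in when it is done.

Besides the shell and the picture viewer there is one more tool, called after "Call:" as name([rows], argument=value, ...), one row to a line, values as JSON. step_arm: Moves the arm, as the interface text tells. Its arguments: {"type":"object","properties":{"increments":{"type":"array"},"squeeze":{"type":"number"}},"required":["increments"]}

```bash
mkdir -p pics; ls
python3 - <<'E'
from cell import *
import cv2
for n in("top","scene"):
    f=grab_frame(n); cv2.imwrite(f"pics/{n}0.png",cv2.cvtColor(f,cv2.COLOR_RGB2BGR)); print(n,get_calibration(n))
print(get_calibration("wrist")); print(read_state()); print(tips_ahead)
E
```

```text
pics
top {'fx': 412.6709763514963, 'fy': 412.6709763514963, 'cx': 247.9758337107768, 'cy': 191.26086391535398, 'k1': -0.01764104519614258, 'rvec': array([ 2.24096163, -1.96285053,  0.20822958]), 'tvec': array([-0.04928324,  0.52045268,  0.96378454])}
scene {'fx': 411.68484004293, 'fy': 411.68484004293, 'cx': 260.3908588089094, 'cy': 190.15496985381233, 'k1': 0.01575826569780028, 'rvec': array([ 2.08504756,  0.70428639, -0.36108488]), 'tvec': array([-0.41003669, -0.10497465,  1.41381048])}
{'fx': 310.62341547549613, 'fy': 310.62341547549613, 'cx': 257.5376544508306, 'cy': 189.56339063275158, 'k1': -0.055371487621699085, 'T_tool_cam': array([[ 9.40577467e-04, -9.53479036e-01, -3.01457862e-01,
         7.87478385e-02],
       [ 9.99999248e-01,  1.13416400e-03, -4.67146007e-04,
         1.94075281e-04],
       [ 7.87316579e-04, -3.01457196e-01,  9.53479386e-01,
        -6.92925603e-02],
       [ 0.00000000e+00,  0.00000000e+00,  0.00000000e+00,
         1.00000000e+00]])}
{'clock': 0.1, 'q': array([-6.74954263e+01,  1.36803258e+01, -8.10850890e-01,  7.55855916e+01,
       -1.51158765e-03,  9.00003263e+01]), 'dq': array([ 0.08735658, -0.03702353,  0.08283811,  0.03377641,  0.08037489,
       -0.05889854]), 'effort': array([ 6.36576187e-04, -5.39721787e+01,  3.46996915e+01,  1.33820472e-02,
       -2.56893838e-05,  2.32347065e-05]), 'position': array([ 0.20083705, -0.48477022,  0.30332474]), 'tool_rot': array([-1.79923232e+02,  1.51202343e-03,  2.25042494e+01]), 'wrist_force': array([-1.10428893, -0.43203208, -0.43474584]), 'moment': array([-0.01928194,  0.02998145, -0.01500462]), 'grasp_force': 0.0, 'width': 1.0022427472483921}
0.0726
```

View pics/top0.png

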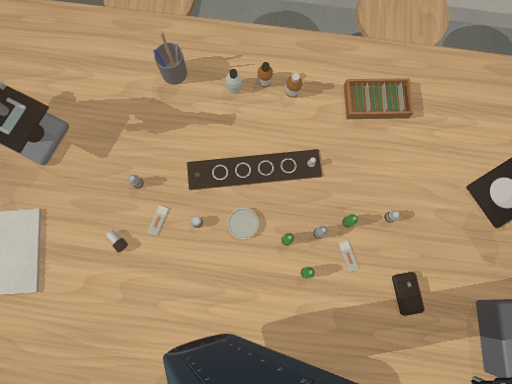

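View pics/scene0.png

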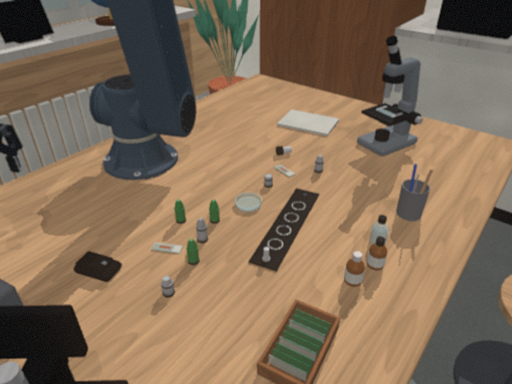

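The top view shows the strip with four rings at (220,172), (243,170), (266,168) and (289,166). The pin is at (312,161), at the right end, and the screw head is at (197,174).

Upright steel candidates are (137,181), (197,221), (320,231) and (392,216). The green look-alikes are at (288,239), (350,220) and (307,272), and the item at (117,240) is white and lying down. I'll enlarge and measure these.

```bash
cat > h.py <<'E'
from cell import *
import numpy as np, cv2
from scipy.spatial.transform import Rotation as R
def slopes(c,uv):
    uv=np.atleast_2d(uv).astype(float); d=np.c_[(uv[:,0]-c['cx'])/c['fx'],(uv[:,1]-c['cy'])/c['fy']]; s=d.copy()
    for _ in range(20): s=d/(1+c['k1']*(s**2).sum(1,keepdims=True))
    return np.c_[s,np.ones(len(s))]
def campose(n,st=None):
    c=get_calibration(n)
    if n=='wrist':
        T=np.eye(4);T[:3,:3]=R.from_euler('xyz',st['tool_rot'],degrees=True).as_matrix();T[:3,3]=st['position'];T=T@c['T_tool_cam']
        return c,T[:3,:3],T[:3,3]
    Rm=cv2.Rodrigues(c['rvec'])[0]; return c,Rm.T,-Rm.T@c['tvec']
def ray(n,uv,z,st=None):
    c,A,o=campose(n,st); d=slopes(c,uv)@A.T; return o+d*((np.asarray(z)-o[2])/d[:,2])[:,None]
def proj(n,P,st=None):
    c,A,o=campose(n,st); q=(np.atleast_2d(P)-o)@A; s=q[:,:2]/q[:,2:]; s=s*(1+c['k1']*(s**2).sum(1,keepdims=True))
    return s*[c['fx'],c['fy']]+[c['cx'],c['cy']]
E
python3 - <<'E'
from h import *
f=cv2.imread('pics/top0.png'); cv2.imwrite('pics/crop1.png',cv2.resize(f[145:290,100:420],None,fx=2.5,fy=2.5,interpolation=cv2.INTER_CUBIC))
s=cv2.imread('pics/scene0.png'); cv2.imwrite('pics/crop2.png',cv2.resize(s[135:305,150:340],None,fx=3.5,fy=3.5,interpolation=cv2.INTER_CUBIC))
print(campose('top')[2])
g=cv2.cvtColor(f,cv2.COLOR_BGR2HSV)
m=((g[...,2]>120)&(g[...,1]<110)).astype(np.uint8); m[:145]=0;m[195:]=0;m[:,:190]=0;m[:,325:]=0
n,l,st,c=cv2.connectedComponentsWithStats(m)
for i in range(1,n):
    if st[i,4]>8:
        uv=st[i,:2]+(st[i,2:4]-1)/2; print('strip',uv.round(1),st[i],ray('top',uv,[.006])[0].round(4))
for uv in [(137,184),(197,224),(320,235),(392,220),(288,243),(350,224),(307,275),(243,223),(117,240)]: print(uv,ray('top',uv,[.0])[0].round(3))
E
```

```text
[ 0.31296159 -0.00569551  1.05081067]
strip [257.  169.5] [ 190  145  135   50 3038] [0.5935 0.0052 0.006 ]
strip [311.  161.5] [307 157   9  10  61] [ 0.6338 -0.1329  0.006 ]
strip [288.5 165. ] [281 158  16  15  67] [ 0.6165 -0.0752  0.006 ]
strip [265.5 167.5] [258 160  16  16  70] [ 0.6018 -0.0162  0.006 ]
strip [242.5 169.5] [235 162  16  16  75] [0.5884 0.0428 0.006 ]
strip [219.5 172. ] [212 165  16  15  72] [0.5738 0.1015 0.006 ]
(137, 184) [0.515 0.311 0.   ]
(197, 224) [0.432 0.139 0.   ]
(320, 235) [ 0.445 -0.176  0.   ]
(392, 220) [ 0.508 -0.356  0.   ]
(288, 243) [ 0.414 -0.097  0.   ]
(350, 224) [ 0.483 -0.25   0.   ]
(307, 275) [ 0.341 -0.153  0.   ]
(243, 223) [0.45  0.023 0.   ]
(117, 240) [0.364 0.335 0.   ]
```

View pics/crop1.png

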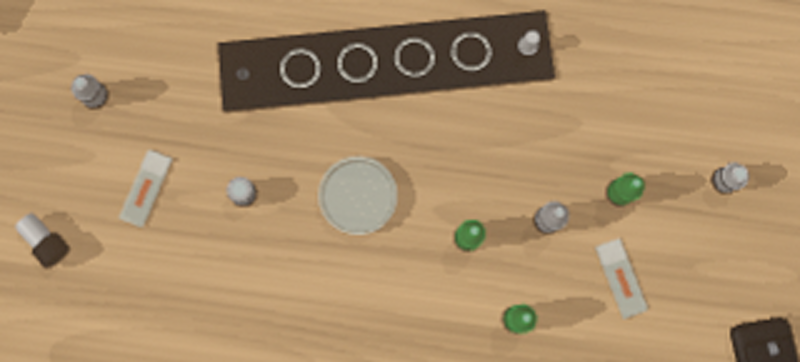

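View pics/crop2.png

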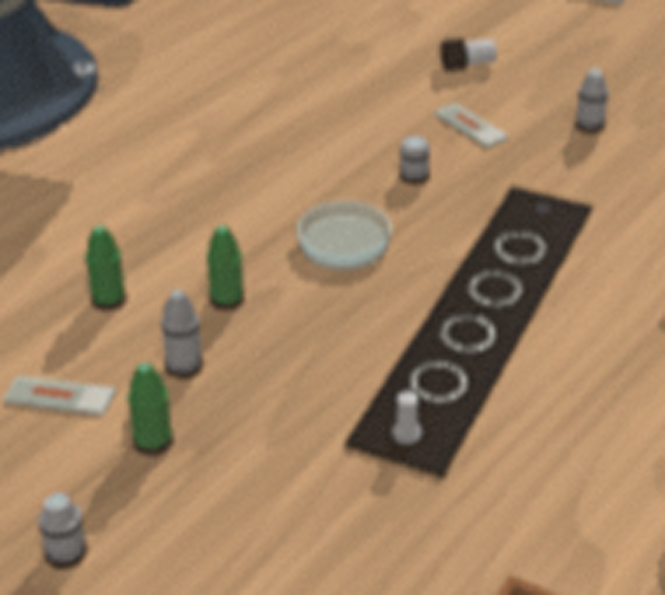

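The enlarged views match the descriptions:
- **70 mm:** the steel one among the greens at top (320,231), with a long thin nose.
- **58 mm:** (137,181), tapered nose.
- **47 mm:** (392,216), medium with a stepped nose.
- **36 mm:** (197,221), squat and blunt.

The white item at (117,240) is lying down, so it isn't one of them. Next I check the heights numerically and turn the tool to yaw 104°, so the fingers close across the row.

```bash
cat >> h.py <<'E'
def go(x,y,z=None,yaw=None):
    st=read_state(); p=st['position']; r=R.from_euler('xyz',st['tool_rot'],degrees=True)
    d=np.array([x,y,p[2] if z is None else z])-p
    print('clk',round(st['clock'],2),'pos',p.round(4),'rot',st['tool_rot'].round(2),'tool shift mm',(r.inv().apply(d)*1000).round(1),'w',round(st['width'],3),'gf',round(st['grasp_force'],1))
E
python3 - <<'E'
from h import *
# heights from scene: foot px -> ground, tip px -> height at that xy
for n,b,t in [('A58',(591,131),(596,72)),('B36',(414,182),(414,137)),('C70',(183,375),(179,292)),('D47',(65,562),(57,495))]:
    b=np.array(b)/3.5+[150,135]; t=np.array(t)/3.5+[150,135]
    c,A,o=campose('scene'); P=ray('scene',b,[0.])[0]; v=P[:2]-o[:2]; P[:2]+=v/np.linalg.norm(v)*.012
    hs=np.arange(0,.1,.001); q=proj('scene',np.c_[np.tile(P[:2],(100,1)),hs]); print(n,P.round(3),hs[np.argmin(abs(q[:,1]-t[1]))])
E
```

```text
A58 [0.521 0.313 0.   ] 0.057
B36 [0.438 0.142 0.   ] 0.04
C70 [ 0.451 -0.169  0.   ] 0.069
D47 [ 0.513 -0.345  0.   ] 0.049
```

Call:
step_arm([
  [0,0,5,0,0,-6.8,-1],
  [0,0,5,0,0,-6.8,-1],
  [0,0,5,0,0,-6.8,-1],
  [0,0,5,0,0,-6.8,-1],
  [0,0,5,0,0,-6.8,-1],
  [0,0,5,0,0,-6.8,-1],
  [0,0,5,0,0,-6.8,-1],
  [0,0,5,0,0,-6.8,-1],
])

```text
clock: 0.77
position: [0.2009, -0.4848, 0.2633]
tool_rot: [-180.0, -0.0, 77.2]
wrist_force: [-0.6, -0.1, 1.0]
width: 1.0
grasp_force: 0.0
```

Call:
step_arm([
  [0,0,5,0,0,-6.8,-1],
  [0,0,5,0,0,-6.8,-1],
  [0,0,0,0,0,-6.8,-1],
  [0,0,0,0,0,-6.8,-1],
])

```text
clock: 1.1
position: [0.2008, -0.4846, 0.2532]
tool_rot: [-180.0, -0.1, 104.4]
wrist_force: [-0.1, -0.0, 0.4]
width: 1.0
grasp_force: 0.0
```

```bash
python3 -c "
from h import *
go(.445,-.176)"
```

```text
clk 1.1 pos [ 0.2008 -0.4846  0.2532] rot [-1.7999e+02 -9.0000e-02  1.0444e+02] tool shift mm [2.380e+02 3.135e+02 3.000e-01] w 1.0 gf 0.0
```

Call:
step_arm([
  [24,31,0,0,0,0,-0.4],
  [24,31,0,0,0,0,-0.4],
  [24,31,0,0,0,0,-0.4],
  [24,31,0,0,0,0,-0.4],
  [24,31,0,0,0,0,-0.4],
  [24,31,0,0,0,0,-0.4],
  [24,31,0,0,0,0,-0.4],
  [24,31,0,0,0,0,-0.4],
])

```text
clock: 1.77
position: [0.3953, -0.2365, 0.2538]
tool_rot: [-180.0, -0.0, 104.1]
wrist_force: [0.2, -1.2, 0.5]
width: 0.704
grasp_force: 0.0
```

Call:
step_arm([
  [24,31,0,0,0,0,-0.4],
  [22,34,0,0,0,0,-0.4],
  [0,0,0,0,0,0,-0.4],
  [0,0,0,0,0,0,-0.4],
])

```text
clock: 2.1
position: [0.4475, -0.1761, 0.2535]
tool_rot: [-180.0, -0.0, 104.4]
wrist_force: [0.4, -0.6, 0.1]
width: 0.699
grasp_force: 0.0
```

```bash
cat >> h.py <<'E'
def look(name):
    st=read_state(); f=cv2.cvtColor(grab_frame('wrist'),cv2.COLOR_RGB2BGR); cv2.imwrite(f'pics/{name}.png',f); return st,f
E
python3 -c "
from h import *
st,f=look('w1'); go(.445,-.176)
print(proj('wrist',[[.445,-.176,0],[.445,-.176,.046],[.451,-.169,0],[.445,-.176,.07]],st).round(0))"
```

```text
clk 2.15 pos [ 0.4466 -0.1771  0.2535] rot [-1.7994e+02 -3.0000e-02  1.0424e+02] tool shift mm [ 1.4 -1.3  0. ] w 0.699 gf 0.0
[[254. 167.]
 [253. 178.]
 [261. 162.]
 [253. 186.]]
```

View pics/w1.png

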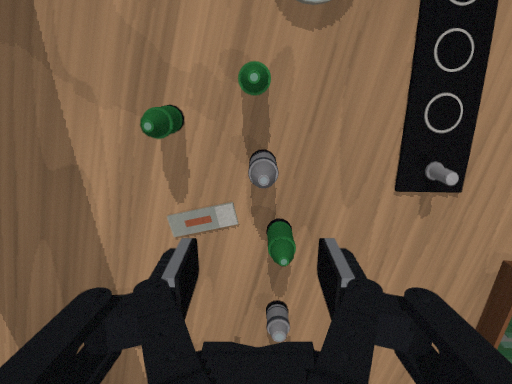

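The wrist view shows the 70 mm objective with its cap centred near (262.5,164) and its nose at (264,181). The greens at (255,78), (162,121) and (281,243) are clear of the finger line.

```bash
cat >> h.py <<'E'
def steel(f,st,x,y,h,rad=45,base=0.):
    """centre from dark+grey (low saturation) blob near pixel; returns contour extents"""
    g=cv2.cvtColor(f,cv2.COLOR_BGR2HSV); m=((g[...,1]<70)|(g[...,2]<60)).astype(np.uint8)
    n,l,s,c=cv2.connectedComponentsWithStats(m); i=l[int(y),int(x)]; print('blob',s[i],c[i].round(1)); return s[i]
E
python3 - <<'E'
from h import *
f=cv2.imread('pics/w1.png'); st=read_state()
steel(f,st,263,168,.07)
print(ray('wrist',[(262.5,164),(264,181)],[.005,.07],st).round(4))
g=cv2.cvtColor(f,cv2.COLOR_BGR2GRAY); 
m=(g[:,380:500]>140).astype(np.uint8); n,l,s,c=cv2.connectedComponentsWithStats(m)
for i in range(1,n):
    if s[i,4]>40: uv=s[i,:2]+(s[i,2:4]-1)/2+[380,0]; print(s[i],uv,ray('wrist',uv,[.006],st).round(4))
E
```

```text
blob [248 149  31  39 926] [262.6 168.7]
[[ 0.4519 -0.1705  0.005 ]
 [ 0.4521 -0.1704  0.07  ]]
[ 55  28  38  44 180] [453.5  49.5] [[ 0.6022 -0.0143  0.006 ]]
[ 45  93  38  39 149] [443.5 112. ] [[ 0.6161 -0.0721  0.006 ]]
[ 66 173  12  11  98] [451.5 178. ] [[ 0.6537 -0.1342  0.006 ]]
```

Call:
step_arm([
  [5,7,10,0,0,0,-0.4],
  [0,0,30,0,0,0,-0.4],
  [0,0,35,0,0,0,-0.4],
  [0,0,35,0,0,0,-0.4],
  [0,0,30,0,0,0,-0.4],
  [0,0,20,0,0,0,-0.4],
  [0,0,9.5,0,0,0,-0.4],
  [0,0,0,0,0,0,-0.4],
], squeeze=40)

```text
clock: 2.82
position: [0.4503, -0.1715, 0.0823]
tool_rot: [-179.8, -0.1, 104.0]
wrist_force: [-0.6, 0.4, 0.5]
width: 0.698
grasp_force: 0.0
```

Call:
step_arm([
  [0,0,0,0,0,0,1],
  [0,0,0,0,0,0,1],
  [0,0,0,0,0,0,1],
  [0,0,0,0,0,0,1],
  [0,0,0,0,0,0,1],
  [0,0,0,0,0,0,1],
  [0,0,0,0,0,0,1],
])

```text
clock: 3.4
position: [0.4529, -0.1718, 0.0858]
tool_rot: [179.9, 0.1, 104.1]
wrist_force: [-2.2, -1.0, 7.1]
width: 0.303
grasp_force: 39.1
```

Call:
step_arm([
  [0,0,-5,0,0,0,1],
  [0,0,-15,0,0,0,1],
  [0,0,-20,0,0,0,1],
  [0,0,-20,0,0,0,1],
  [0,0,-20,0,0,0,1],
  [0,0,-20,0,0,0,1],
  [0,0,-10,0,0,0,1],
  [0,0,0,0,0,0,1],
])

```text
clock: 4.07
position: [0.4532, -0.1716, 0.1973]
tool_rot: [179.8, 0.1, 104.1]
wrist_force: [0.3, 0.3, -1.1]
width: 0.301
grasp_force: 39.4
```

```bash
python3 -c "
from h import *
go(.6163,-.0737)
st,f=look('w2'); cv2.imwrite('pics/w2.png',f)
f=cv2.cvtColor(grab_frame('scene'),cv2.COLOR_RGB2BGR)
u=proj('scene',st['position']-[0,0,.06])[0].astype(int); print(u)
cv2.imwrite('pics/s2.png',cv2.resize(f[u[1]-40:u[1]+40,u[0]-50:u[0]+50],None,fx=5,fy=5,interpolation=cv2.INTER_CUBIC))"
```

```text
clk 4.07 pos [ 0.4532 -0.1716  0.1973] rot [1.7977e+02 1.5000e-01 1.0411e+02] tool shift mm [ 55.2 182.1   0.6] w 0.301 gf 39.4
[197 197]
```

View pics/s2.png

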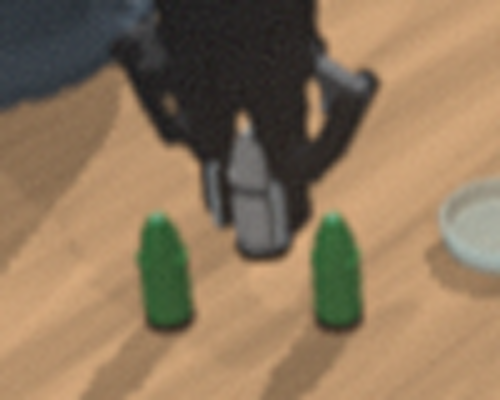

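Call:
step_arm([
  [5,15,0,0,0,0,1],
  [9,30,0,0,0,0,1],
  [10,34,0,0,0,0,1],
  [10,34,0,0,0,0,1],
  [10,34,0,0,0,0,1],
  [6,23,0,0,0,0,1],
  [4,12,0,0,0,0,1],
  [0,0,0,0,0,0,1],
])

```text
clock: 4.83
position: [0.617, -0.0728, 0.1923]
tool_rot: [-179.9, -0.1, 104.2]
wrist_force: [-1.7, 0.1, -1.5]
width: 0.303
grasp_force: 39.6
```

Run:
```python
from h import *
go(.6163,-.0737)
st,f=look('w3'); g=cv2.cvtColor(f,cv2.COLOR_BGR2GRAY)
m=(g>140).astype(np.uint8); n,l,s,c=cv2.connectedComponentsWithStats(m)
for i in range(1,n):
    if 40<s[i,4]<800 and abs(s[i,2]-s[i,3])<15: uv=s[i,:2]+(s[i,2:4]-1)/2; print(s[i],uv,ray('wrist',uv,[.006],st).round(4))
```

```text
clk 4.83 pos [ 0.617  -0.0728  0.1923] rot [-1.7993e+02 -6.0000e-02  1.0423e+02] tool shift mm [-0.6 -0.9  0. ] w 0.303 gf 39.6
[125   0   6  19  55] [127.5   9. ] [[0.4899 0.0377 0.006 ]]
[233   4  53  57 508] [259.  32.] [[0.5896 0.0453 0.006 ]]
[233  88  50  50 394] [257.5 112.5] [[ 0.6032 -0.0128  0.006 ]]
[234 163  46  44 331] [256.5 184.5] [[ 0.6173 -0.0715  0.006 ]]
[487 209  25  14  82] [499.  215.5] [[ 0.841  -0.0451  0.006 ]]
[152 267  22  21  92] [162.5 277. ] [[ 0.5527 -0.1832  0.006 ]]
[249 316  19  15 217] [258. 323.] [[ 0.6546 -0.2126  0.006 ]]
[153 356   9  21  77] [157. 366.] [[ 0.5631 -0.297   0.006 ]]
[146 366   7  18  45] [149.  374.5] [[ 0.5561 -0.312   0.006 ]]
```

View pics/w3.png

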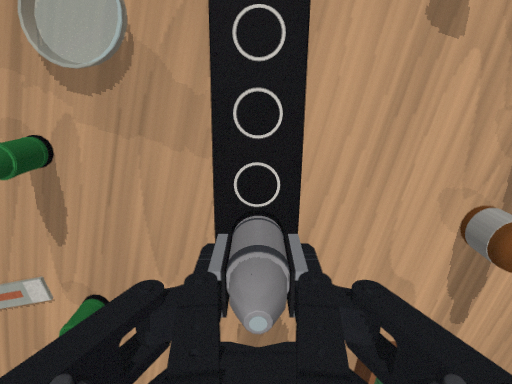

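Call:
step_arm([
  [0,0,15,0,0,0,1],
  [0,0,25,0,0,0,1],
  [0,0,25,0,0,0,1],
  [0,0,15,0,0,0,1],
  [0,0,10,0,0,0,1],
  [0,0,4,0,0,0,1],
  [0,0,0,0,0,0,1],
])

```text
clock: 5.47
position: [0.6145, -0.075, 0.0997]
tool_rot: [-179.9, -0.0, 104.1]
wrist_force: [-0.9, -0.8, -0.6]
width: 0.308
grasp_force: 39.6
```

```bash
python3 -c "
from h import *
go(.6167,-.0725,.092)"
```

```text
clk 5.47 pos [ 0.6145 -0.075   0.0997] rot [-1.7990e+02 -4.0000e-02  1.0407e+02] tool shift mm [1.8 2.8 7.7] w 0.308 gf 39.6
```

Call:
step_arm([
  [1,1,3,0,0,0,1],
  [0,0,2,0,0,0,1],
  [0,0,1,0,0,0,1],
  [0,0,0,0,0,0,1],
  [0,0,0,0,0,0,1],
])

```text
clock: 5.88
position: [0.6163, -0.0733, 0.0948]
tool_rot: [180.0, 0.0, 104.1]
wrist_force: [-0.3, -0.1, -1.3]
width: 0.308
grasp_force: 39.6
```

Call:
step_arm([
  [0,0,1,0,0,0,1],
  [0,0,0,0,0,0,1],
])

```text
clock: 6.05
position: [0.6162, -0.0734, 0.0935]
tool_rot: [180.0, -0.0, 104.1]
wrist_force: [-0.2, 0.4, -1.2]
width: 0.301
grasp_force: 39.6
```

Call:
step_arm([
  [0,0,1,0,0,0,1],
  [0,0,0,0,0,0,1],
])

```text
clock: 6.22
position: [0.6161, -0.0734, 0.0923]
tool_rot: [-180.0, -0.0, 104.1]
wrist_force: [0.3, -0.5, -1.0]
width: 0.302
grasp_force: 39.6
```

Call:
step_arm([
  [0,0,1,0,0,0,1],
  [0,0,0,0,0,0,1],
])

```text
clock: 6.38
position: [0.6162, -0.0734, 0.0919]
tool_rot: [180.0, -0.0, 104.1]
wrist_force: [-1.5, 0.2, 4.4]
width: 0.306
grasp_force: 40.1
```

Call:
step_arm([
  [0,0,0,0,0,0,-0.4],
  [0,0,0,0,0,0,-0.4],
  [0,0,0,0,0,0,-0.4],
  [0,0,-10,0,0,0,-0.4],
  [0,0,-30,0,0,0,-0.4],
  [0,0,-35,0,0,0,-0.4],
  [0,0,-35,0,0,0,-0.4],
  [0,0,-40,0,0,0,-0.4],
])

```text
clock: 7.05
position: [0.6155, -0.0733, 0.2429]
tool_rot: [-179.9, -0.0, 104.1]
wrist_force: [0.8, -0.4, -0.1]
width: 0.701
grasp_force: 0.0
```

```bash
python3 -c "
from h import *
go(.511,-.348,.24)
st,f=look('w4')
print(proj('wrist',[[.6167,-.0725,.076],[.6167,-.0725,.052],[.6167,-.0725,.006]],st))
cv2.imwrite('pics/w4c.png',f[100:300,150:362])"
```

```text
clk 7.05 pos [ 0.6155 -0.0733  0.2429] rot [-1.7993e+02 -3.0000e-02  1.0411e+02] tool shift mm [-241.  -168.3    3. ] w 0.701 gf 0.0
[[257.4697359  192.35145542]
 [257.47226484 183.83762435]
 [257.47609514 170.9782747 ]]
```

View pics/w4c.png

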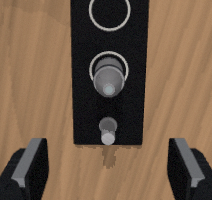

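The 70 mm objective stands inside its ring: ring centre near (109,72) in the crop, nose at (108,88). On to the 47 mm one.

Call:
step_arm([
  [-15,-10,0,0,0,0,-0.4],
  [-32,-23,0,0,0,0,-0.4],
  [-33,-23,0,0,0,0,-0.4],
  [-33,-23,0,0,0,0,-0.4],
  [-33,-23,0,0,0,0,-0.4],
  [-33,-23,0,0,0,0,-0.4],
  [-32,-23,0,0,0,0,-0.4],
  [-30,-20,0,0,0,0,-0.4],
])

```text
clock: 7.77
position: [0.5107, -0.35, 0.2421]
tool_rot: [180.0, 0.0, 104.1]
wrist_force: [1.9, -0.8, -0.5]
width: 0.706
grasp_force: 0.0
```

Call:
step_arm([
  [0,0,0,0,0,0,-0.4],
  [0,0,0,0,0,0,-0.4],
  [0,0,0,0,0,0,-0.4],
])

```text
clock: 8.02
position: [0.5118, -0.348, 0.2416]
tool_rot: [180.0, -0.0, 104.1]
wrist_force: [-0.1, 0.6, -0.2]
width: 0.702
grasp_force: 0.0
```

Run:
```python
from h import *
st,f=look('w5'); go(.511,-.348,.077)
u=proj('wrist',[.511,-.348,.02],st)[0]; print(u)
s=steel(f,st,*u,.047)
x0,y0=(u-40).astype(int); cv2.imwrite('pics/w5c.png',cv2.resize(f[y0:y0+80,x0:x0+80],None,fx=5,fy=5)); print(x0,y0)
```

```text
clk 8.07 pos [ 0.5122 -0.3474  0.2416] rot [ 1.7999e+02 -1.0000e-02  1.0413e+02] tool shift mm [ -0.4  -1.3 164.6] w 0.702 gf 0.0
[254.85733772 175.00245435]
blob [248 157  28  35 813] [261.3 174.4]
214 135
```

View pics/w5c.png

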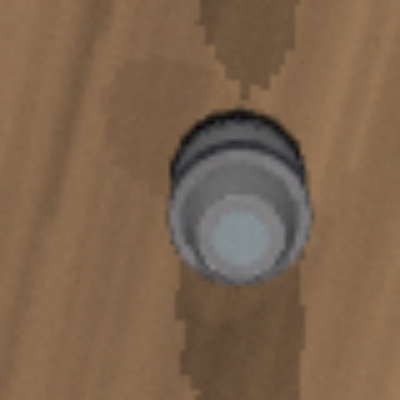

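The 47 mm objective is in the crop with its nose at full-frame (262.2,182.8) and its cap centre near (261.3,171).

Run:
```python
from h import *
st=read_state(); P=ray('wrist',[(261.3,171),(262.2,182.8)],[.005,.047],st); print(P.round(4)); go(*P.mean(0)[:2],.079)
```

```text
[[ 0.5175 -0.3456  0.005 ]
 [ 0.5178 -0.3457  0.047 ]]
clk 8.07 pos [ 0.5122 -0.3474  0.2416] rot [ 1.7999e+02 -1.0000e-02  1.0413e+02] tool shift mm [  0.3   5.7 162.6] w 0.702 gf 0.0
```

Call:
step_arm([
  [0,6,10,0,0,0,-0.4],
  [0,0,30,0,0,0,-0.4],
  [0,0,35,0,0,0,-0.4],
  [0,0,35,0,0,0,-0.4],
  [0,0,25,0,0,0,-0.4],
  [0,0,17,0,0,0,-0.4],
  [0,0,10,0,0,0,-0.4],
  [0,0,0,0,0,0,-0.4],
])

```text
clock: 8.73
position: [0.5174, -0.3447, 0.0768]
tool_rot: [-179.9, -0.2, 104.2]
wrist_force: [-0.2, -0.2, -0.4]
width: 0.7
grasp_force: 0.0
```

Call:
step_arm([
  [0,0,0,0,0,0,1],
  [0,0,0,0,0,0,1],
  [0,0,0,0,0,0,1],
  [0,0,0,0,0,0,1],
  [0,0,0,0,0,0,1],
  [0,0,0,0,0,0,1],
  [0,0,0,0,0,0,1],
])

```text
clock: 9.32
position: [0.5186, -0.3469, 0.081]
tool_rot: [179.9, 0.1, 104.1]
wrist_force: [1.4, 1.4, 6.8]
width: 0.291
grasp_force: 39.4
```

Call:
step_arm([
  [0,0,-5,0,0,0,1],
  [0,0,-15,0,0,0,1],
  [0,0,-25,0,0,0,1],
  [0,0,-30,0,0,0,1],
  [0,0,-30,0,0,0,1],
  [0,0,-30,0,0,0,1],
  [0,0,-5,0,0,0,1],
  [0,0,0,0,0,0,1],
])

```text
clock: 9.98
position: [0.5186, -0.3473, 0.2224]
tool_rot: [179.8, 0.2, 104.1]
wrist_force: [-0.4, 0.2, -1.7]
width: 0.29
grasp_force: 39.3
```

```bash
python3 -c "
from h import *
go(.589,.0450)"
```

```text
clk 9.98 pos [ 0.5186 -0.3473  0.2224] rot [179.81   0.21 104.09] tool shift mm [363.3 163.8  -0.8] w 0.29 gf 39.3
```

Call:
step_arm([
  [15,7,0,0,0,0,1],
  [35,16,0,0,0,0,1],
  [36,16,0,0,0,0,1],
  [36,16,0,0,0,0,1],
  [36,16,0,0,0,0,1],
  [36,16,0,0,0,0,1],
  [36,16,0,0,0,0,1],
  [36,16,0,0,0,0,1],
])

```text
clock: 10.65
position: [0.5673, -0.0571, 0.2177]
tool_rot: [-179.8, -0.1, 104.1]
wrist_force: [0.6, 0.5, -0.0]
width: 0.291
grasp_force: 39.4
```

Call:
step_arm([
  [36,16,0,0,0,0,1],
  [35,16,0,0,0,0,1],
  [25,12,0,0,0,0,1],
  [0,0,5,0,0,0,1],
  [0,0,25,0,0,0,1],
  [0,0,25,0,0,0,1],
  [0,0,15,0,0,0,1],
  [0,0,0,0,0,0,1],
])

```text
clock: 11.32
position: [0.5845, 0.0442, 0.1446]
tool_rot: [-179.5, -0.1, 104.1]
wrist_force: [-0.7, -0.2, -1.0]
width: 0.291
grasp_force: 39.4
```

Call:
step_arm([
  [0,0,15,0,0,0,1],
  [0,0,15,0,0,0,1],
  [0,0,10,0,0,0,1],
  [0,0,8,0,0,0,1],
  [0,0,4,0,0,0,1],
  [0,0,0,0,0,0,1],
  [0,0,0,0,0,0,1],
  [0,0,0,0,0,0,1],
])

```text
clock: 11.98
position: [0.588, 0.0442, 0.0981]
tool_rot: [179.9, 0.0, 104.1]
wrist_force: [-0.8, 0.7, -0.6]
width: 0.283
grasp_force: 39.4
```

```bash
python3 -c "
from h import *
go(.589,.0450,.087)"
```

```text
clk 11.98 pos [0.588  0.0442 0.0981] rot [1.7994e+02 1.0000e-02 1.0410e+02] tool shift mm [ 0.5  1.1 11.1] w 0.283 gf 39.4
```

Call:
step_arm([
  [-0.5,1,4,0,0,0,1],
  [0,0,3,0,0,0,1],
  [0,0,2,0,0,0,1],
  [0,0,0,0,0,0,1],
])

```text
clock: 12.32
position: [0.5884, 0.044, 0.0879]
tool_rot: [-180.0, -0.0, 104.1]
wrist_force: [-0.5, -0.3, -1.8]
width: 0.286
grasp_force: 39.4
```

Call:
step_arm([
  [0,0,1,0,0,0,1],
  [0,0,0,0,0,0,1],
])

```text
clock: 12.48
position: [0.5887, 0.044, 0.0873]
tool_rot: [-180.0, -0.0, 104.1]
wrist_force: [-0.0, 0.5, -1.1]
width: 0.288
grasp_force: 39.4
```

Call:
step_arm([
  [0,0,1,0,0,0,1],
  [0,0,0,0,0,0,1],
])

```text
clock: 12.65
position: [0.5888, 0.044, 0.087]
tool_rot: [180.0, -0.0, 104.1]
wrist_force: [-1.5, 0.2, 5.1]
width: 0.284
grasp_force: 40.0
```

Call:
step_arm([
  [0,0,0,0,0,0,-0.4],
  [0,0,0,0,0,0,-0.4],
  [0,0,0,0,0,0,-0.4],
  [0,0,-10,0,0,0,-0.4],
  [0,0,-30,0,0,0,-0.4],
  [0,0,-35,0,0,0,-0.4],
  [0,0,-35,0,0,0,-0.4],
  [0,0,-40,0,0,0,-0.4],
])

```text
clock: 13.32
position: [0.588, 0.0439, 0.238]
tool_rot: [-179.9, -0.0, 104.1]
wrist_force: [1.3, 0.4, 0.3]
width: 0.7
grasp_force: 0.0
```

```bash
python3 -c "
from h import *
go(.437,.141,.24)
st,f=look('w6')
print(proj('wrist',[[.5892,.0447,.053],[.5892,.0447,.006],[.5892-.0145,.0447+.0585,.006]],st))
cv2.imwrite('pics/w6c.png',f[50:300,150:362])"
```

```text
clk 13.32 pos [0.588  0.0439 0.238 ] rot [-1.7993e+02 -2.0000e-02  1.0411e+02] tool shift mm [ 130.9 -122.8   -1.8] w 0.7 gf 0.0
[[257.46368433 185.75537507]
 [257.47270427 172.12856082]
 [257.73327353 110.26526091]]
```

View pics/w6c.png

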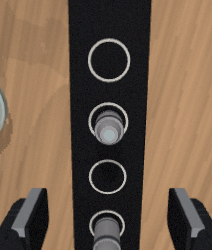

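The 47 mm one is centred in ring 3 (crop (108,122)). On to the 36 mm one.

Call:
step_arm([
  [14,-13,0,0,0,0,-0.4],
  [26,-25,0,0,0,0,-0.4],
  [26,-25,0,0,0,0,-0.4],
  [26,-25,0,0,0,0,-0.4],
  [26,-23,0,0,0,0,-0.4],
  [13,-12,0,0,0,0,-0.4],
  [0,0,0,0,0,0,-0.4],
  [0,0,0,0,0,0,-0.4],
])

```text
clock: 14.03
position: [0.4372, 0.1416, 0.2373]
tool_rot: [179.9, -0.0, 104.2]
wrist_force: [0.4, -0.0, -0.7]
width: 0.698
grasp_force: 0.0
```

Run:
```python
from h import *
st,f=look('w7'); go(.437,.141,.077)
u=proj('wrist',[.437,.141,.02],st)[0]; print(u)
s=steel(f,st,*u,.047)
x0,y0=(u-40).astype(int); cv2.imwrite('pics/w7c.png',cv2.resize(f[y0:y0+80,x0:x0+80],None,fx=5,fy=5)); print(x0,y0)
```

```text
clk 14.08 pos [0.438  0.1412 0.2371] rot [179.9    0.   104.15] tool shift mm [  0.   -1.3 160.1] w 0.701 gf 0.0
[255.02888027 176.8448972 ]
blob [243 158  29  35 796] [256.7 175.1]
215 136
```

View pics/w7c.png

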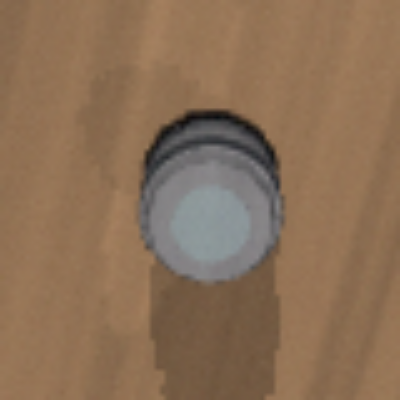

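Run:
```python
from h import *
st=read_state(); P=ray('wrist',[(257.2,172),(257.2,180.4)],[.005,.036],st); print(P.round(4)); go(*P.mean(0)[:2],.077)
```

```text
[[0.4396 0.1421 0.005 ]
 [0.4395 0.1422 0.036 ]]
clk 14.08 pos [0.438  0.1412 0.2371] rot [179.9    0.   104.15] tool shift mm [  0.5   1.5 160.1] w 0.701 gf 0.0
```

Call:
step_arm([
  [0.5,1.5,10,0,0,0,-0.4],
  [0,0,30,0,0,0,-0.4],
  [0,0,35,0,0,0,-0.4],
  [0,0,35,0,0,0,-0.4],
  [0,0,25,0,0,0,-0.4],
  [0,0,15,0,0,0,-0.4],
  [0,0,10,0,0,0,-0.4],
  [0,0,0,0,0,0,-0.4],
])

```text
clock: 14.75
position: [0.4382, 0.1408, 0.0736]
tool_rot: [-179.7, 0.0, 104.0]
wrist_force: [0.2, -0.0, -1.0]
width: 0.699
grasp_force: 0.0
```

Call:
step_arm([
  [0,0,0,0,0,0,1],
  [0,0,0,0,0,0,1],
  [0,0,0,0,0,0,1],
  [0,0,0,0,0,0,1],
  [0,0,0,0,0,0,1],
  [0,0,0,0,0,0,1],
  [0,0,0,0,0,0,1],
])

```text
clock: 15.33
position: [0.4394, 0.142, 0.0771]
tool_rot: [179.9, 0.0, 104.1]
wrist_force: [0.9, -1.1, 7.3]
width: 0.295
grasp_force: 40.0
```

Call:
step_arm([
  [0,0,-5,0,0,0,1],
  [0,0,-15,0,0,0,1],
  [0,0,-25,0,0,0,1],
  [0,0,-30,0,0,0,1],
  [0,0,-30,0,0,0,1],
  [0,0,-30,0,0,0,1],
  [0,0,-5,0,0,0,1],
  [0,0,0,0,0,0,1],
])

```text
clock: 16.0
position: [0.4396, 0.1422, 0.2185]
tool_rot: [179.8, -0.0, 104.1]
wrist_force: [-0.3, 0.2, -1.3]
width: 0.291
grasp_force: 39.5
```

```bash
python3 -c "
from h import *
go(.5747,.1032)"
```

```text
clk 16.0 pos [0.4396 0.1422 0.2185] rot [ 1.7977e+02 -3.0000e-02  1.0411e+02] tool shift mm [-70.8 121.5   0.4] w 0.291 gf 39.5
```

Call:
step_arm([
  [-7,12,0,0,0,0,1],
  [-16,27,0,0,0,0,1],
  [-18,31,0,0,0,0,1],
  [-18,31,0,0,0,0,1],
  [-12,20.5,0,0,0,0,1],
  [0,0,10,0,0,0,1],
  [0,0,25,0,0,0,1],
  [0,0,25,0,0,0,1],
])

```text
clock: 16.67
position: [0.5742, 0.1021, 0.154]
tool_rot: [-179.9, -0.0, 104.1]
wrist_force: [-0.2, -0.8, -1.3]
width: 0.294
grasp_force: 39.6
```

Call:
step_arm([
  [0,0,25,0,0,0,1],
  [0,0,15,0,0,0,1],
  [0,0,12,0,0,0,1],
  [0,0,8,0,0,0,1],
  [0,0,0,0,0,0,1],
  [0,0,0,0,0,0,1],
  [0,0,0,0,0,0,1],
])

```text
clock: 17.25
position: [0.5742, 0.1027, 0.0967]
tool_rot: [180.0, -0.0, 104.1]
wrist_force: [0.6, 0.8, -0.5]
width: 0.289
grasp_force: 39.6
```

```bash
python3 -c "
from h import *
go(.5747,.1032,.083)"
```

```text
clk 17.25 pos [0.5742 0.1027 0.0967] rot [ 1.7998e+02 -1.0000e-02  1.0411e+02] tool shift mm [ 0.4  0.6 13.7] w 0.289 gf 39.6
```

Call:
step_arm([
  [0.5,0.5,5,0,0,0,1],
  [0,0,4,0,0,0,1],
  [0,0,3,0,0,0,1],
  [0,0,0,0,0,0,1],
  [0,0,0,0,0,0,1],
])

```text
clock: 17.67
position: [0.5742, 0.1032, 0.0843]
tool_rot: [-180.0, -0.0, 104.1]
wrist_force: [0.2, 0.1, 0.1]
width: 0.293
grasp_force: 39.6
```

Call:
step_arm([
  [0,0,1,0,0,0,1],
  [0,0,0,0,0,0,1],
])

```text
clock: 17.83
position: [0.5744, 0.1033, 0.0834]
tool_rot: [180.0, -0.0, 104.1]
wrist_force: [0.2, -0.7, -0.5]
width: 0.291
grasp_force: 39.6
```

Call:
step_arm([
  [0,0,1,0,0,0,1],
  [0,0,0,0,0,0,1],
])

```text
clock: 18.0
position: [0.5744, 0.1033, 0.0831]
tool_rot: [180.0, -0.0, 104.1]
wrist_force: [-2.7, -0.1, 6.5]
width: 0.288
grasp_force: 40.3
```

Call:
step_arm([
  [0,0,0,0,0,0,-0.4],
  [0,0,0,0,0,0,-0.4],
  [0,0,0,0,0,0,-0.4],
  [0,0,-10,0,0,0,-0.4],
  [0,0,-30,0,0,0,-0.4],
  [0,0,-35,0,0,0,-0.4],
  [0,0,-40,0,0,0,-0.4],
  [0,0,-40,0,0,0,-0.4],
])

```text
clock: 18.67
position: [0.5737, 0.1031, 0.2396]
tool_rot: [-180.0, -0.0, 104.1]
wrist_force: [2.0, 0.4, -0.6]
width: 0.699
grasp_force: 0.0
```

```bash
python3 -c "
from h import *
go(.519,.313,.24)
st,f=look('w8')
s=steel(f,st,*proj('wrist',[.5744,.1033,.035],st)[0],0)
"
```

```text
clk 18.67 pos [0.5737 0.1031 0.2396] rot [-1.7996e+02 -1.0000e-02  1.0410e+02] tool shift mm [216.9  -2.   -0.4] w 0.699 gf 0.0
blob [    0    84   512   300 55276] [259.4 291.9]
```

Call:
step_arm([
  [15,0,0,0,0,0,-0.4],
  [35,0,0,0,0,0,-0.4],
  [38,0,0,0,0,0,-0.4],
  [38,-1,0,0,0,0,-0.4],
  [38,-1,0,0,0,0,-0.4],
  [35,0,0,0,0,0,-0.4],
  [18,0,0,0,0,0,-0.4],
  [0,0,0,0,0,0,-0.4],
])

```text
clock: 19.38
position: [0.5183, 0.3168, 0.2379]
tool_rot: [180.0, -0.1, 104.3]
wrist_force: [-0.0, 0.3, 0.5]
width: 0.698
grasp_force: 0.0
```

Call:
step_arm([
  [0,0,0,0,0,0,-0.4],
  [0,0,0,0,0,0,-0.4],
])

```text
clock: 19.55
position: [0.5196, 0.3127, 0.2377]
tool_rot: [180.0, 0.0, 104.1]
wrist_force: [0.9, -1.4, -0.4]
width: 0.696
grasp_force: 0.0
```

Run:
```python
from h import *
st,f=look('w9'); go(.519,.313,.082)
u=proj('wrist',[.519,.313,.03],st)[0]; print(u)
s=steel(f,st,*u,.047)
x0,y0=(u-40).astype(int); c=cv2.resize(f[y0:y0+80,x0:x0+80],None,fx=5,fy=5); print(x0,y0)
w=cv2.imread('pics/w8.png')[40:240,180:340]; w=cv2.resize(w,(320,400))
cv2.imwrite('pics/w9c.png',np.hstack([c,w]))
```

```text
clk 19.6 pos [0.5197 0.3123 0.2377] rot [-1.8000e+02  1.0000e-02  1.0406e+02] tool shift mm [  0.9  -0.5 155.7] w 0.7 gf 0.0
[255.19311324 178.53693539]
blob [241 158  31  39 967] [255.8 177.2]
215 138
```

View pics/w9c.png

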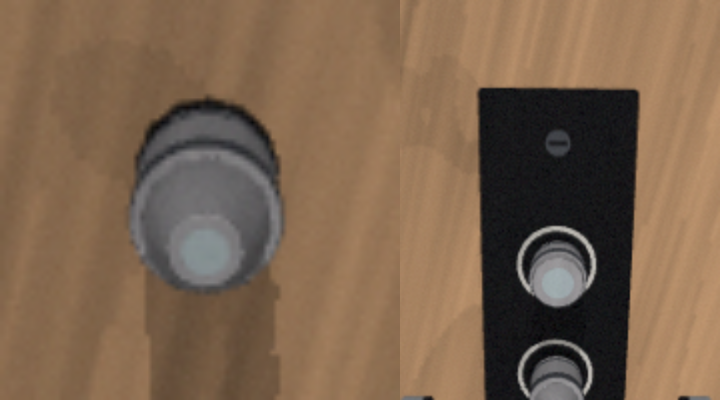

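The 36 mm one stands in the last ring. The 58 mm one shows its nose at (256,187.8) and its cap centre at (256.4,172.5).

Run:
```python
from h import *
st=read_state(); P=ray('wrist',[(256.4,172.5),(256,187.8)],[.005,.058],st); print(P.round(4)); go(*P.mean(0)[:2],.082)
```

```text
[[0.5204 0.3122 0.005 ]
 [0.5201 0.3125 0.058 ]]
clk 19.6 pos [0.5197 0.3123 0.2377] rot [-1.8000e+02  1.0000e-02  1.0406e+02] tool shift mm [ -0.    0.5 155.7] w 0.7 gf 0.0
```

Call:
step_arm([
  [0,0.5,10,0,0,0,-0.4],
  [0,0,30,0,0,0,-0.4],
  [0,0,35,0,0,0,-0.4],
  [0,0,35,0,0,0,-0.4],
  [0,0,25,0,0,0,-0.4],
  [0,0,12,0,0,0,-0.4],
  [0,0,7,0,0,0,-0.4],
  [0,0,0,0,0,0,-0.4],
])

```text
clock: 20.27
position: [0.5195, 0.312, 0.0816]
tool_rot: [-179.8, 0.0, 104.0]
wrist_force: [0.7, -0.4, -0.6]
width: 0.698
grasp_force: 0.0
```

Call:
step_arm([
  [0,0,0,0,0,0,1],
  [0,0,0,0,0,0,1],
  [0,0,0,0,0,0,1],
  [0,0,0,0,0,0,1],
  [0,0,0,0,0,0,1],
  [0,0,0,0,0,0,1],
  [0,0,0,0,0,0,1],
])

```text
clock: 20.85
position: [0.5207, 0.3136, 0.0849]
tool_rot: [179.9, -0.0, 104.1]
wrist_force: [-0.4, -1.2, 6.2]
width: 0.306
grasp_force: 39.3
```

Call:
step_arm([
  [0,0,-5,0,0,0,1],
  [0,0,-15,0,0,0,1],
  [0,0,-25,0,0,0,1],
  [0,0,-30,0,0,0,1],
  [0,0,-30,0,0,0,1],
  [0,0,-30,0,0,0,1],
  [0,0,-5,0,0,0,1],
  [0,0,0,0,0,0,1],
])

```text
clock: 21.52
position: [0.5208, 0.314, 0.2262]
tool_rot: [179.7, -0.1, 104.1]
wrist_force: [-0.4, -0.4, -2.1]
width: 0.3
grasp_force: 39.5
```

```bash
python3 -c "
from h import *
go(.6028,-.0136)"
```

```text
clk 21.52 pos [0.5208 0.314  0.2262] rot [ 1.7974e+02 -9.0000e-02  1.0412e+02] tool shift mm [-337.7   -0.4   -0.6] w 0.3 gf 39.5
```

Call:
step_arm([
  [-15,0,0,0,0,0,1],
  [-34,0,0,0,0,0,1],
  [-36,0,0,0,0,0,1],
  [-36,0,0,0,0,0,1],
  [-36,0,0,0,0,0,1],
  [-36,0,0,0,0,0,1],
  [-36,0,0,0,0,0,1],
  [-36,0,0,0,0,0,1],
])

```text
clock: 22.18
position: [0.5837, 0.0539, 0.2216]
tool_rot: [-179.8, -0.0, 104.1]
wrist_force: [0.8, 0.0, -0.5]
width: 0.301
grasp_force: 39.5
```

Call:
step_arm([
  [-34,0,0,0,0,0,1],
  [-25,0,0,0,0,0,1],
  [-12.5,0,0,0,0,0,1],
  [0,0,0,0,0,0,1],
  [0,0,0,0,0,0,1],
  [0,0,0,0,0,0,1],
])

```text
clock: 22.68
position: [0.6014, -0.0124, 0.2226]
tool_rot: [-179.9, -0.1, 104.1]
wrist_force: [-0.1, 0.3, -1.3]
width: 0.301
grasp_force: 39.5
```

```bash
python3 -c "
from h import *
go(.6028,-.0136)"
```

```text
clk 22.68 pos [ 0.6014 -0.0124  0.2226] rot [-1.7992e+02 -5.0000e-02  1.0413e+02] tool shift mm [-1.5  1.1 -0. ] w 0.301 gf 39.5
```

Call:
step_arm([
  [0,1,10,0,0,0,1],
  [0,0,25,0,0,0,1],
  [0,0,30,0,0,0,1],
  [0,0,25,0,0,0,1],
  [0,0,15,0,0,0,1],
  [0,0,10,0,0,0,1],
  [0,0,5,0,0,0,1],
  [0,0,0,0,0,0,1],
])

```text
clock: 23.35
position: [0.6025, -0.012, 0.1024]
tool_rot: [-179.9, -0.0, 104.2]
wrist_force: [-0.3, 0.5, -0.9]
width: 0.3
grasp_force: 39.5
```

Call:
step_arm([
  [0,0,5,0,0,0,1],
  [0,0,0,0,0,0,1],
  [0,0,0,0,0,0,1],
  [0,0,0,0,0,0,1],
])

```text
clock: 23.68
position: [0.6033, -0.0128, 0.0991]
tool_rot: [179.9, 0.0, 104.1]
wrist_force: [0.1, 0.5, -1.1]
width: 0.302
grasp_force: 39.5
```

Call:
step_arm([
  [0,0,4,0,0,0,1],
  [0,0,2,0,0,0,1],
  [0,0,0.5,0,0,0,1],
  [0,0,0,0,0,0,1],
  [0,0,0,0,0,0,1],
])

```text
clock: 24.1
position: [0.603, -0.0128, 0.0919]
tool_rot: [-180.0, -0.0, 104.1]
wrist_force: [0.5, -0.2, -1.6]
width: 0.303
grasp_force: 39.5
```

Call:
step_arm([
  [0,0,1,0,0,0,1],
  [0,0,0,0,0,0,1],
])

```text
clock: 24.27
position: [0.6031, -0.0128, 0.0909]
tool_rot: [180.0, -0.0, 104.1]
wrist_force: [-0.6, -0.4, -1.9]
width: 0.298
grasp_force: 39.7
```

Call:
step_arm([
  [0,0,1,0,0,0,1],
  [0,0,0,0,0,0,1],
])

```text
clock: 24.43
position: [0.6031, -0.0128, 0.0909]
tool_rot: [180.0, 0.0, 104.1]
wrist_force: [-3.5, -0.7, 8.3]
width: 0.303
grasp_force: 40.5
```

Call:
step_arm([
  [0,0,0,0,0,0,-0.4],
  [0,0,0,0,0,0,-0.4],
  [0,0,0,0,0,0,-0.4],
  [0,0,-10,0,0,0,-0.4],
  [0,0,-30,0,0,0,-0.4],
  [0,0,-35,0,0,0,-0.4],
  [0,0,-40,0,0,0,-0.4],
  [0,0,-40,0,0,0,-0.4],
])

```text
clock: 25.1
position: [0.6024, -0.0127, 0.247]
tool_rot: [-180.0, -0.0, 104.1]
wrist_force: [2.1, 0.2, 0.1]
width: 0.701
grasp_force: 0.0
```

Call:
step_arm([
  [0,-20,-20,0,0,0,-0.4],
  [0,-40,-10,0,0,0,-0.4],
  [0,-40,0,0,0,0,-0.4],
  [0,-40,0,0,0,0,-0.4],
  [0,-40,0,0,0,0,-0.4],
  [0,-20,0,0,0,0,-0.4],
  [0,0,0,0,0,0,-0.4],
])

```text
clock: 25.68
position: [0.4049, -0.0619, 0.2759]
tool_rot: [-180.0, -0.0, 104.0]
wrist_force: [0.2, 0.4, 1.1]
width: 0.7
grasp_force: 0.0
```

Run:
```python
from h import *
a=cv2.cvtColor(grab_frame('scene'),cv2.COLOR_RGB2BGR)[170:290,200:340]
b=cv2.cvtColor(grab_frame('top'),cv2.COLOR_RGB2BGR)[140:260,180:340]
cv2.imwrite('pics/end.png',np.hstack([cv2.resize(a,None,fx=2.6,fy=2.6,interpolation=2),cv2.resize(b,None,fx=2.6,fy=2.6,interpolation=2)]))
```

```text
(no output)
```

View pics/end.png

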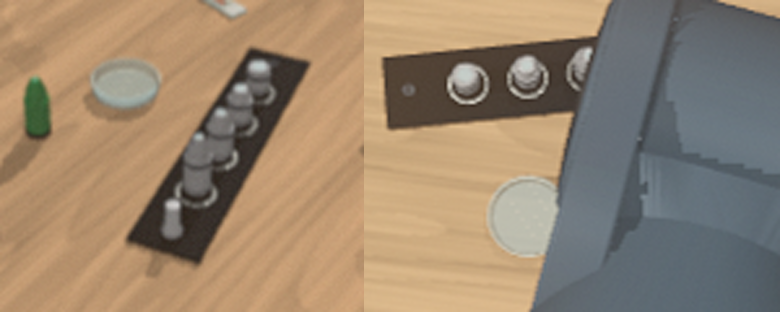

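All four objectives stand upright and centred in their rings, tallest next to the pin. The dish hasn't moved and the gripper is clear.

```bash
python3 -c "
from cell import *
print(finish_job())"
```

```text
the job is handed in; nothing more can be done
None
```

The job is handed in at about 26 s on the clock: all four objectives stand upright in their rings in order of length (70, 58, 47, 36 mm from the pin), and the dish was not moved; the hand-in returned no verdict.

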